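# Snap a key case shut with snap pliers

## Task

Pick up the red-handled snap pliers from their wooden rest, gently push their open jaws over the half-open key case until its edge meets the stop between the jaws, and squeeze the press stud from both sides with the brass jaw tips, only as hard as it takes to click shut (it dents under too much force, so never use the pliers' full squeeze). Then open the jaws, take the pliers off the case and lay them back flat on their rest, let go, and leave the phone, paperweight, bowl and key ring where they are. Do not touch the case or its dock with the hand.

Things in the scene. Friction and masses are not known exactly. Their poses are not given: they have to be found in the camera images.
- keycase: Blue upright key case in a fixed wooden dock; cannot move. Origin on the table under the press stud; z up, y along the stud axis, x along the leaves; pliers come on along +x. Dock x -15 to +49 mm, 56 mm wide, 30 mm high. Back leaf x -15 to +35, y -5 to 0, z 30 to 92 mm. Front leaf (cover), x -10 to +34, z 34 to 90, stands 6 mm open on the +y side and slides to -y to shut
- stud (a point): Point on the stud axis, in the inner face of the back leaf (keycase y = 0), 70 mm above the table. Two round brass buttons, radius 7 mm, lie on this axis: the cap on the cover, outer face at y +14 mm open, +8 mm shut; and the anvil on the back, which does not yield, outer face anywhere from y -6 to -12 mm (thickness differs from case to case, not measured)
- case_edge (a point): Middle of the back leaf's free edge at stud height, 15 mm before the stud (keycase x = -15 mm), which the pliers' rubber stop should meet
- cover_travel (a joint): Cover travel, m: 0 half-open, 0.006 shut. Resistance starts near 4 N, peaks at 8.5 to 14 N (differs from case to case, not measured) at about 2.2 mm, then falls; past 5.2 mm it snaps home by itself and stays, so the squeeze suddenly goes slack. The stud dents if either side is pressed with more than 22 N
- pliers: Snap pliers lying flat, 20 mm thick, 142 mm long, 0.17 kg, steel with heavy red handles; origin at the underside below the pivot; x along the middle line towards the jaws, z up. The halves swing symmetrically about the upright pivot against an opening spring. Rubber stop between the jaws: 12 mm wide, front face at x +32 mm. Centre of mass about 47 mm behind the pivot
- bite (a point): Point midway between the brass ball jaw tips (radius 5 mm), pliers x +46 mm, 10 mm over the underside; should lie at the stud when squeezing. Tips open: 38 mm clear gap, at x +45; shut: x +48. Jaws reach to x +52 mm and are 68 mm wide outside when open
- grip (a point): Point midway between the red handles at pliers x -55 mm, half thickness: take them here from above, a finger outside each handle, closing along pliers y. Handles run from x -30 to -90 mm; outer width here 63 mm open, about 57 mm is a light secure hold with the jaws still open, 33 to 45 mm with the stud shut; open, they splay rearwards 0.06 rad a side
- rest: Fixed T-shaped wooden rest, 25 mm high; origin at the table under where the pliers' pivot lies, x towards the jaws; stem 40 mm wide from x -85 to +45 mm, cross-piece 68 mm wide from x -101 to -77 mm, which carries the handle ends
- rest_top (a point): Point on the rest's top face above its origin, 25 mm high, where the pliers' origin belongs, pliers x along the rest's x
- phone: Black phone 145 x 70 x 9 mm lying flat, bystander, origin under its centre
- paperweight: Lime glass paperweight, 62 mm wide, 40 mm high, bystander, origin under its centre
- bowl: Tan clay bowl, 110 mm wide, 45 mm high, bystander, origin under its centre
- keyring: Pewter key ring with a key, lying flat, about 83 mm long, bystander, origin under the ring's centre
- left_half: Half of the pliers with the jaw tip on the pliers' +y side, which presses the cap; its origin is the pliers' origin
- right_half: Half of the pliers with the jaw tip on the pliers' -y side, which presses the anvil; its origin is the pliers' origin
- jaw_swing (a joint): Angle each half has swung closed, rad: 0 open, 0.17 to 0.26 with the stud shut. Squeezed at the grip point, the opening spring takes about 7 N on each handle at the start, 11 N closed; each newton beyond gives roughly 1 N at the tips, so the click comes at a grip of about 19 to 28 N
There are look-alikes about, which are no part of the job. Several things have the shape of the pliers; the one meant has the colours described above. There is more than one size of the rest; the one meant has the size given above.

How it is judged:
On the way, in this order (a step that is already met when the one before it is completed fails the run):
1. the pliers are lifted clear of the rest (height (world z) of pliers above 0.045 m), for 0.1 s.
2. both jaw tips bear on the stud (over 3 N each side) with the bite within 7 mm of the stud, case not yet clicked (contact force between each of left_half, right_half and keycase above 3 N and distance between bite and stud below 0.007 m and value of joint cover_travel below 0.0045 m), for 0.02 s.
3. the stud has clicked shut while the jaws are still around it (value of joint cover_travel above 0.0053 m and distance between bite and stud below 0.009 m), for 0.1 s.
At the end, for the whole second after the job is handed in: The key case is clicked shut (cover pressed over 5.3 of 6 mm) and the pliers lie released, still and flat (within 0.12 rad) on their rest, origin within 20 mm of the rest point, along the rest within 0.25 rad (value of joint cover_travel above 0.0053 m and horizontal distance between pliers and rest_top below 0.02 m and height (world z) of pliers between 0.021 and 0.03 m and angle between pliers's own z axis and vertical below 0.12 rad and angle between the x axis of pliers and the x axis of rest, either way round below 0.25 rad and linear speed of pliers below 0.02 m/s and contact force between the fingers and pliers below 0.1 N); the robot touches nothing.
It fails at once if the case is pressed with more than 22 N by either half of the pliers (dented) (contact force between any of left_half, right_half and keycase above 22 N).
It fails at once if the hand or arm touches the key case or dock (contact force between any of the fingers, the arm and keycase above 1 N).
It fails at once if a bystander is moved more than 15 mm (distance of any of phone, paperweight, bowl, keyring from where it was at the start of the episode above 0.015 m).
It also fails if it takes over 64 s, if anything falls off the work surface, if the arm or the gripper's body presses on something with over 40 N, if the wrist force passes 120 N, or if a joint passes its speed limit or range.

## Robot

A 7-joint arm with a two-finger parallel gripper is mounted at the origin on the work surface. World frame = base frame: x ahead of the robot, y to its left, z up, the work surface at z = 0. Lengths are in m, angles in rad, forces in N, time in s.
With the tool pointing down it reaches from about 0.425 to 0.925 m from the base axis. Payload 6.8 kg.
Tool frame: the origin (TCP) lies midway between the tips of the shut fingers; the grasp point (between the pads) lies ctrl.pinch_z behind it (ctrl.pinch_z is the distance from the TCP to the grasp point, in m); y points along the fingers, z is the direction in which the jaws open and shut, and the axes are right-handed (so a half turn about y gives the same grasp; the last joint's range is limited). The gripper opens to 88 mm and grips with 3 to 60 N. Pads are 20 mm wide; open, the fingers measure 115 mm over their backs; the gripper's body (75 mm by 178 mm) begins 61 mm behind the grasp point.
Start: joints at [1.209, 0.477, 0.022, 1.555, -0.011, 1.109, -0.083], TCP at [0.169, -0.653, 0.223] pointing down, gripper open.
Joint ranges: [-2.96, 2.96], [-0.34, 2.1], [-1.41, 1.46], [0.24, 2.44], [-1.37, 4.51], [0.17, 1.92], [-2.96, 2.96]. Speed limits (rad/s): [2.39, 2.39, 3.14, 3.14, 3.14, 3.14, 3.14].

## Interface

Orientations are given as a unit quaternion [x, y, z, w].
In Python, from plant import ctrl gives the robot as it stands. The module is installed in compiled form; this text tells all that it offers.
- The arm moves only by the tool play_rows, never from a script. Its argument "motion" is a list of rows, each an object with "rotation": the turn, a rotation vector about the world's x, y, z in units of 6 degrees (1.0 is 6 degrees), a list of three; "delta_pos": the shift along the world's x, y, z in units of 30 mm (1.0 is 30 mm), a list of three; "grip": the finger opening in mm, from 0 to 87.8. A call has 1 to 12 rows; each row shifts and turns the commanded pose from where the row before left it; what a row does not reach is not made up. A row lasts 1/12 s, in which the tool goes at most 41.7 mm and 7.16 degrees, less where a joint would pass 70% of its speed; a pose out of reach is approached as far as the arm can. A call is refused whole if a number of a shift passes 1 or a number of a turn 1, either way. A call with a gripper value outside its range is refused whole. The fingers move at their own pace and stop on an object; "force" is the grip in N (left out, the last holds). Time passes only in rows, so rows that do not move let the fingers close. It gives the time, the measured TCP pose, the force and the opening at its end, in the units of the state.
- ctrl.observe(): the state, without advancing time (a new reading comes with each control period).
- ctrl.camera(name): name is "scene" or "top"; returns a dict with "img" (384x512x3 uint8, red, green, blue), "vertical_fov" (degrees; the focal length in pixels is half the picture's height over the tangent of half this angle, whatever the lens; pixels are square), "cx", "cy" (the principal point, pixels), "position" and "attitude" of the camera in the world. Camera axes: x right, y down, z forward; pixel columns grow to the right and rows downward; lengths in m; the calibration is good to about 2 mm. A picture is of the moment at which its call begins. There is no depth.
- ctrl.close_job(): hands the job in, once; it reports no verdict.
The state is a dict: "t": time; "joints": joint angles; "qd": joint speeds; "tau": joint torques, N m; "tool_pos": TCP position; "tool_rot": TCP orientation; "wrist_force": force on the tool from outside, world axes, zero at the start; "ft_torque": the same for the moment, N m; "grip_width": finger opening in m.
Only numpy, scipy, OpenCV 4.12 (cv2) and the standard library are available. Lean on these libraries where they do the work, as an engineer would, in place of code of your own. Each camera call takes 0.05 s, during which the arm holds its last target. There are 200 camera calls.

## Working session

There is one attempt and no reset: what is moved stays moved. The work goes in short steps, Python scripts to look and compute and a tool call to move; the robot and the scene stay as the last step left them, time stands still between calls to the robot, and variables do not carry over. Pictures are saved under pics/ and viewed, about 8 in all and at most 12, crops included, and the job is handed in when it is done.

Besides the shell and the picture viewer there is one more tool, called after "Request:" by a JSON object that holds its "method" and its "body". play_rows: Moves the arm, as the interface text tells. Its arguments: {"type":"object","properties":{"motion":{"type":"array"},"force":{"type":"number"}},"required":["motion"]}

```bash
mkdir -p pics; cat > h.py <<'E'
import numpy as np, cv2
from scipy.spatial.transform import Rotation as R
from plant import ctrl
def cam(n):
    c=ctrl.camera(n); return c
def rot(c):
    a=np.array(c["attitude"]); return a if a.shape==(3,3) else R.from_quat(a).as_matrix()
def ray(c,u,v):
    f=c["img"].shape[0]/2/np.tan(np.radians(c["vertical_fov"])/2)
    d=rot(c)@np.array([(u-c["cx"])/f,(v-c["cy"])/f,1]); return np.array(c["position"]),d
def onz(c,u,v,z):
    p,d=ray(c,u,v); return p+d*(z-p[2])/d[2]
def proj(c,P):
    f=c["img"].shape[0]/2/np.tan(np.radians(c["vertical_fov"])/2)
    q=rot(c).T@(np.array(P)-np.array(c["position"])); return f*q[0]/q[2]+c["cx"],f*q[1]/q[2]+c["cy"]
def save(n,img): cv2.imwrite("pics/"+n,cv2.cvtColor(img,cv2.COLOR_RGB2BGR))
E
python3 - <<'E'
from h import *
for n in("top","scene"):
    c=cam(n); print(n,{k:c[k] for k in c if k!="img"}); save(n+"1.png",c["img"])
print(ctrl.pinch_z,ctrl.observe())
E
```

```text
top {'vertical_fov': 47.672577432333284, 'cx': 260.5856059468083, 'cy': 183.8581796507646, 'position': array([ 0.51686067, -0.09725514,  1.17852828]), 'attitude': array([-0.70041658,  0.71253709, -0.02989735,  0.02852468])}
scene {'vertical_fov': 51.10572841703134, 'cx': 253.95253589704697, 'cy': 198.04425285302875, 'position': array([ 1.04414206, -0.68146232,  0.55944454]), 'attitude': array([ 0.82945411,  0.28956902, -0.14919365, -0.45375866])}
0.0187 {'t': 0.1, 'joints': array([ 1.2088591 ,  0.47768375,  0.02235117,  1.55629743, -0.01149527,
        1.10931116, -0.08311293]), 'qd': array([-0.00083952, -0.0014304 , -0.00202421, -0.003898  , -0.00108918,
        0.00011786, -0.00169703]), 'tau': array([ 4.75690904e-03, -5.84086847e+01,  1.54009033e+00, -2.73313880e+01,
       -5.41755231e-02,  1.30581329e-02,  6.07400943e-05]), 'tool_pos': array([ 0.16935965, -0.6528704 ,  0.221825  ]), 'tool_rot': array([-0.08961739,  0.70196304, -0.70087487,  0.08939264]), 'wrist_force': array([0.40196928, 0.93543976, 0.03475918]), 'ft_torque': array([-0.04299199, -0.01627083, -0.01909703]), 'grip_width': 0.08763242487354839}
```

View pics/top1.png

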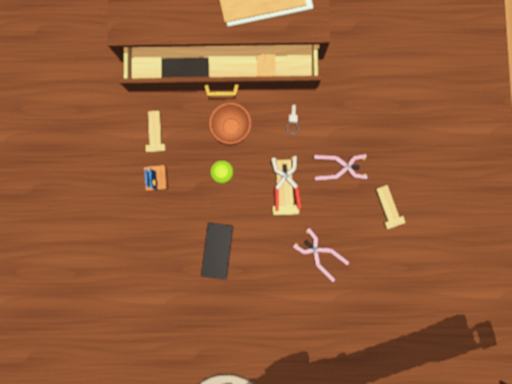

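View pics/scene1.png

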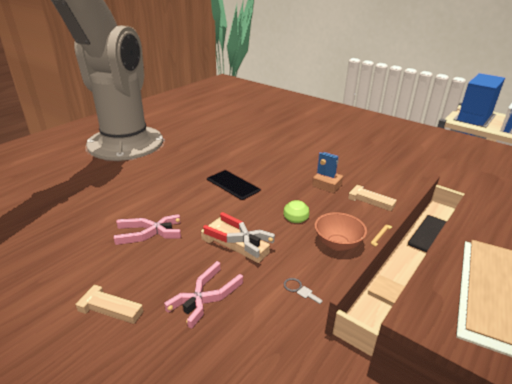

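Candidates for the pliers in the top view: red-handled (286,185), pink (340,167) and pink (320,255). By colour it is (286,185). For the rest: the one under them (286,190), versus empty ones at (390,207) and (155,130). The case is at (155,178).

```bash
python3 - <<'E'
from h import *
c=cam("top"); s=cam("scene")
def crop(i,x,y,w,h,W,H): return cv2.resize(i[y:y+h,x:x+w],(W,H),interpolation=cv2.INTER_CUBIC)
a=crop(c["img"],260,145,50,75,400,600); b=crop(c["img"],135,155,40,30,400,300); d=crop(s["img"],305,145,48,36,400,300)
save("crop1.png",np.hstack([a,np.vstack([b,d])]))
# red handles
for n,k in(("top",c),("scene",s)):
    hsv=cv2.cvtColor(k["img"],cv2.COLOR_RGB2HSV)
    m=((hsv[...,0]<4)|(hsv[...,0]>176))&(hsv[...,1]>200)&(hsv[...,2]>110)
    N,l,st,ce=cv2.connectedComponentsWithStats(m.astype(np.uint8))
    for i in range(1,N):
        if st[i,4]>15: print(n,st[i],ce[i], onz(k,*ce[i],.040))
    m=(hsv[...,0]>100)&(hsv[...,0]<125)&(hsv[...,1]>150)&(hsv[...,2]>60)
    N,l,st,ce=cv2.connectedComponentsWithStats(m.astype(np.uint8))
    for i in range(1,N):
        if st[i,4]>15: print("blue",n,st[i],ce[i], onz(k,*ce[i],.09))
E
```

```text
blue top [147 171   8  10  41] [150.36585366 175.7804878 ] [0.63214376 0.17682654 0.09      ]
blue scene [ 458   74   46   51 1448] [480.01035912  98.68991713] [0.82598513 0.91981219 0.09      ]
blue scene [505 116   7  16  59] [508.76271186 124.72881356] [0.95364247 0.71634607 0.09      ]
```

View pics/crop1.png

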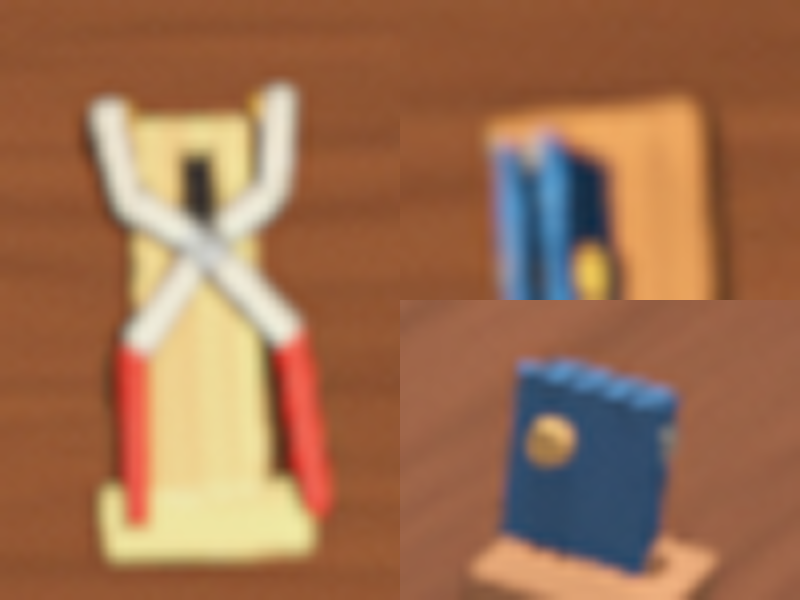

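The crop confirms the red-handled pliers on the large rest, jaws toward +x. The case's free edge faces the robot, with the anvil side toward -y. Next I get numbers for both, with a bigger crop of the case.

```bash
python3 - <<'E'
from h import *
c=cam("top"); i=c["img"]; hsv=cv2.cvtColor(i,cv2.COLOR_RGB2HSV)
sub=hsv[180:215,268:306]
m=np.zeros(i.shape[:2],np.uint8)
r,g,b=[i[...,k].astype(int) for k in range(3)]
m=((r>140)&(r>2.6*g)).astype(np.uint8); m[:,:265]=0;m[:,310:]=0;m[:180]=0;m[220:]=0
N,l,st,ce=cv2.connectedComponentsWithStats(m)
for k in range(1,N):
    if st[k,4]>10:
        ys,xs=np.where(l==k); P=np.array([onz(c,x,y,.043)[:2] for x,y in zip(xs,ys)])
        mu=P.mean(0); w,V=np.linalg.eigh(np.cov(P.T)); v=V[:,1]*np.sign(V[0,1])
        t=(P-mu)@v; print("red",st[k],mu,np.degrees(np.arctan2(v[1],v[0])),mu+v*t.min(),mu+v*t.max())
# rest light wood: 
m=((r>200)&(g>180)&(b>110)&(b<200)&(r-b>40)).astype(np.uint8); m[:,:265]=0;m[:,310:]=0;m[:150]=0;m[220:]=0
ys,xs=np.where(m); box=cv2.minAreaRect(np.c_[xs,ys].astype(np.float32)); print("rest px",box,[onz(c,*p,.025).round(4) for p in cv2.boxPoints(box)])
x0,y0,s=138,158,16
im=cv2.resize(i[y0:y0+38,x0:x0+36],None,fx=s,fy=s,interpolation=cv2.INTER_CUBIC)
for k in range(0,38,5):
    cv2.putText(im,str(y0+k),(0,k*s+s//2+4),0,.4,(255,255,255)); cv2.putText(im,str(x0+k),(k*s+s//2-8,10),0,.4,(255,255,255))
save("case2.png",im[:600])
E
```

```text
red [274 189   3  16  28] [ 0.58091607 -0.13784959] 0.10664969389385609 [ 0.55742351 -0.13789332] [ 0.59678917 -0.13782004]
red [294 189   5  16  32] [ 0.58056446 -0.19259602] 0.5200187782412717 [ 0.55647029 -0.19281471] [ 0.59593179 -0.19245654]
rest px ((283.4310607910156, 186.17242431640625), (56.55397033691406, 25.079736709594727), 85.2363510131836) [array([ 0.6787, -0.1229,  0.025 ]), array([ 0.6832, -0.1899,  0.025 ]), array([ 0.5324, -0.1988,  0.025 ]), array([ 0.528 , -0.1325,  0.025 ])]
```

View pics/case2.png

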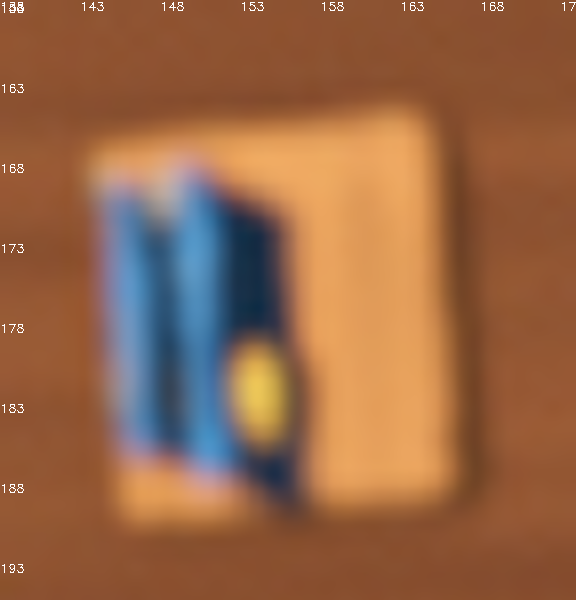

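```bash
python3 - <<'E'
from h import *
c=cam("top")
d=lambda X,Y,z:onz(c,138+X/16-.5,158+Y/16-.5,z)[:2]
q=lambda X,Y,z:onz(c,260+X/8-.5,145+Y/8-.5,z)[:2]
D=[d(88,145,.03),d(432,105,.03),d(458,500,.03),d(120,528,.03)]; print("dock",np.round(D,4))
for a,b in((D[3],D[0]),(D[2],D[1])): v=b-a; print(np.linalg.norm(v),np.degrees(np.arctan2(v[1],v[0])))
for a,b in((D[1],D[0]),(D[2],D[3])): v=b-a; print(np.linalg.norm(v),np.degrees(np.arctan2(-v[0],v[1])))
L=[d(208,480,.092),d(196,170,.092)]; print("back leaf",L, np.degrees(np.arctan2(*(L[1]-L[0])[::-1])))
ya=np.mean([np.degrees(np.arctan2(*(b-a)[::-1])) for a,b in((D[3],D[0]),(D[2],D[1]),(L[0],L[1]))]); print("yaw",ya)
t=np.radians(ya); ex=np.array([np.cos(t),np.sin(t)]); ey=np.array([-ex[1],ex[0]])
print("stud from dock",np.mean(D,0)-17*ex/1000, "from leaf", np.mean(L,0)-.010*ex+.0025*ey, "anvil",d(260,392,.07))
T=(q(108,100,.045)+q(280,90,.045))/2; P=q(205,250,.045); H=(q(137,520,.045)+q(318,510,.045))/2
print("tips",T,"pivot",P,"hend",H,"yaw",np.degrees(np.arctan2(*(T-H)[::-1])),np.linalg.norm(T-H))
# rest corners from crop: cross-piece & stem
C=[q(100,490,.025),q(316,480,.025),q(312,556,.025),q(108,562,.025)]; S=[q(133,118,.025),q(250,113,.025)]
print("rest",np.round(C,4),np.round(S,4)); a=np.mean(C,0); b=np.mean(S,0); v=b-a; print(np.degrees(np.arctan2(v[1],v[0])),np.linalg.norm(v), "origin",a+v/np.linalg.norm(v)*.089)
print(R.from_quat(ctrl.observe()["tool_rot"]).as_matrix().round(3))
E
```

```text
dock [[0.6635 0.2116]
 [0.6692 0.1545]
 [0.6033 0.1501]
 [0.5996 0.206 ]]
0.0641585938731791 5.025069856907789
0.0660921946790186 3.792019990885417
0.05744079296264463 5.719107136593105
0.05602767229261211 3.7747811808152822
back leaf [array([0.60240199, 0.17587696]), array([0.65131575, 0.17794353])] 2.419265032796522
yaw 3.7454516268632427
stud from dock [0.61691135 0.17942289] from leaf [0.61671692 0.17875166] anvil [0.61811141 0.17314436]
tips [ 0.68224219 -0.16246175] pivot [ 0.63095759 -0.1649548 ] hend [ 0.5441298  -0.17038902] yaw 3.2850143892038584 0.1383397061633142
rest [[ 0.5536 -0.1296]
 [ 0.5557 -0.2013]
 [ 0.5306 -0.1993]
 [ 0.5298 -0.1318]] [[ 0.6777 -0.143 ]
 [ 0.6788 -0.1822]]
1.2123148441735532 0.13587705169836156 origin [ 0.63139136 -0.16361553]
[[-0.968 -0.     0.251]
 [-0.251  0.001 -0.968]
 [ 0.    -1.    -0.001]]
```

Request:
{"method": "play_rows", "body": {"motion": [{"delta_pos":[0.75,0.9,-0.19],"rotation":[0,0,-0.16],"grip":87.5},{"delta_pos":[0.75,0.9,-0.19],"rotation":[0,0,-0.16],"grip":87.5},{"delta_pos":[0.75,0.9,-0.19],"rotation":[0,0,-0.16],"grip":87.5},{"delta_pos":[0.75,0.9,-0.19],"rotation":[0,0,-0.16],"grip":87.5},{"delta_pos":[0.75,0.9,-0.19],"rotation":[0,0,-0.16],"grip":87.5},{"delta_pos":[0.75,0.9,-0.19],"rotation":[0,0,-0.16],"grip":87.5},{"delta_pos":[0.75,0.9,-0.19],"rotation":[0,0,-0.16],"grip":87.5},{"delta_pos":[0.75,0.9,-0.19],"rotation":[0,0,-0.16],"grip":87.5},{"delta_pos":[0.75,0.9,-0.19],"rotation":[0,0,-0.16],"grip":87.5},{"delta_pos":[0.75,0.9,-0.19],"rotation":[0,0,-0.16],"grip":87.5},{"delta_pos":[0.75,0.9,-0.19],"rotation":[0,0,-0.16],"grip":87.5},{"delta_pos":[0.75,0.9,-0.19],"rotation":[0,0,-0.16],"grip":87.5}], "force": 10}}

```text
t: 1.3
tool_pos: [0.4404, -0.3281, 0.1542]
tool_rot: [0.018, -0.707, 0.707, -0.018]
wrist_force: [0.1, 0.0, -0.2]
grip_width: 0.0874
```

Request:
{"method": "play_rows", "body": {"motion": [{"delta_pos":[0.75,0.89,-0.19],"rotation":[0,0,0],"grip":87.5},{"delta_pos":[0.75,0.89,-0.19],"rotation":[0,0,0],"grip":87.5},{"delta_pos":[0.75,0.89,-0.19],"rotation":[0,0,0],"grip":87.5},{"delta_pos":[0.75,0.89,-0.19],"rotation":[0,0,0],"grip":87.5},{"delta_pos":[0.75,0.89,-0.19],"rotation":[0,0,0],"grip":87.5},{"delta_pos":[0.75,0.89,-0.19],"rotation":[0,0,0],"grip":87.5},{"delta_pos":[0,0,-0.8],"rotation":[0,0,0],"grip":87.5},{"delta_pos":[0,0,0],"rotation":[0,0,0],"grip":87.5},{"delta_pos":[0,0,0],"rotation":[0,0,0],"grip":87.5}]}}

```text
t: 2.05
tool_pos: [0.5734, -0.1691, 0.0951]
tool_rot: [-0.02, 0.707, -0.707, 0.018]
wrist_force: [-0.1, -0.7, 0.3]
grip_width: 0.0871
```

```bash
python3 - <<'E'
from h import *
s=cam("scene"); save("s3.png",cv2.resize(s["img"][120:280,150:310],(600,600),interpolation=cv2.INTER_CUBIC))
o=ctrl.observe();print(o["tool_pos"],o["wrist_force"])
E
```

```text
[ 0.57383139 -0.17016107  0.09614669] [-0.40334517 -0.02919054 -0.51158082]
```

View pics/s3.png

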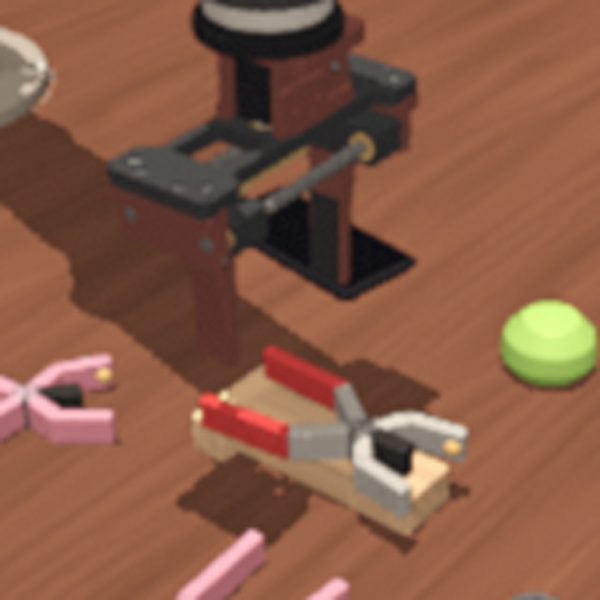

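The picture shows the gripper straddling the handles' line, with nothing in the descent path. Going down and closing to about 57 mm.

Request:
{"method": "play_rows", "body": {"motion": [{"delta_pos":[0.06,0.06,-0.66],"rotation":[0,0,0],"grip":87.5},{"delta_pos":[0,0,-0.66],"rotation":[0,0,0],"grip":87.5},{"delta_pos":[0,0,-0.66],"rotation":[0,0,0],"grip":87.5},{"delta_pos":[0,0,-0.66],"rotation":[0,0,0],"grip":87.5},{"delta_pos":[0,0,0],"rotation":[0,0,0],"grip":75},{"delta_pos":[0,0,0],"rotation":[0,0,0],"grip":68},{"delta_pos":[0,0,0],"rotation":[0,0,0],"grip":64},{"delta_pos":[0,0,0],"rotation":[0,0,0],"grip":61},{"delta_pos":[0,0,0],"rotation":[0,0,0],"grip":58},{"delta_pos":[0,0,0],"rotation":[0,0,0],"grip":57},{"delta_pos":[0,0,0],"rotation":[0,0,0],"grip":57},{"delta_pos":[0,0,0],"rotation":[0,0,0],"grip":57}], "force": 14}}

```text
t: 3.1
tool_pos: [0.5772, -0.1681, 0.0187]
tool_rot: [0.018, -0.706, 0.707, -0.019]
wrist_force: [-2.9, -0.5, 8.2]
grip_width: 0.0574
```

Request:
{"method": "play_rows", "body": {"motion": [{"delta_pos":[0,0,0.1],"rotation":[0,0,0],"grip":57},{"delta_pos":[0,0,0.1],"rotation":[0,0,0],"grip":57},{"delta_pos":[0,0,0.3],"rotation":[0,0,0],"grip":57},{"delta_pos":[0,0,0.3],"rotation":[0,0,0],"grip":57},{"delta_pos":[0,0,0.3],"rotation":[0,0,0],"grip":57},{"delta_pos":[0,0,0.4],"rotation":[0,0,0],"grip":57},{"delta_pos":[0,0,0.5],"rotation":[0,0,0],"grip":57},{"delta_pos":[0,0,0.2],"rotation":[0,0,0],"grip":57},{"delta_pos":[0,0,0],"rotation":[0,0,0],"grip":57},{"delta_pos":[0,0,0],"rotation":[0,0,0],"grip":57}]}}

```text
t: 3.93
tool_pos: [0.5765, -0.1675, 0.0833]
tool_rot: [0.018, -0.707, 0.707, -0.019]
wrist_force: [-0.5, -0.5, -1.9]
grip_width: 0.0569
```

```bash
python3 - <<'E'
from h import *
s=cam("scene"); save("s4.png",cv2.resize(s["img"][120:280,150:310],(600,600),interpolation=cv2.INTER_CUBIC))
t=cam("top"); save("t4.png",t["img"])
o=ctrl.observe();print(o["tool_pos"],o["wrist_force"],o["ft_torque"])
E
```

```text
[ 0.57570857 -0.1672932   0.08226465] [-0.56504128  0.38918778 -1.02183771] [ 0.03651903  0.07609315 -0.01679202]
```

View pics/s4.png

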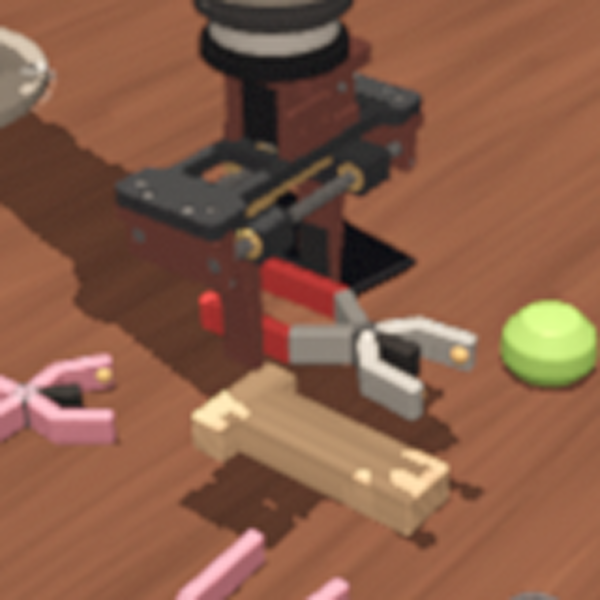

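Request:
{"method": "play_rows", "body": {"motion": [{"delta_pos":[-0.33,0.5,0],"rotation":[0,0,0.02],"grip":57},{"delta_pos":[-0.33,0.93,0],"rotation":[0,0,0.02],"grip":57},{"delta_pos":[-0.33,0.93,0],"rotation":[0,0,0.02],"grip":57},{"delta_pos":[-0.33,0.93,0],"rotation":[0,0,0.02],"grip":57},{"delta_pos":[-0.33,0.93,0],"rotation":[0,0,0.02],"grip":57},{"delta_pos":[-0.33,0.93,0],"rotation":[0,0,0.02],"grip":57},{"delta_pos":[-0.33,0.93,0],"rotation":[0,0,0.02],"grip":57},{"delta_pos":[-0.33,0.93,0],"rotation":[0,0,0.02],"grip":57},{"delta_pos":[-0.33,0.93,0],"rotation":[0,0,0],"grip":57},{"delta_pos":[-0.33,0.93,0],"rotation":[0,0,0],"grip":57},{"delta_pos":[-0.33,0.93,0],"rotation":[0,0,0],"grip":57},{"delta_pos":[-0.33,0.93,0],"rotation":[0,0,0],"grip":57}]}}

```text
t: 5.03
tool_pos: [0.4564, 0.1556, 0.0823]
tool_rot: [0.025, -0.707, 0.707, -0.024]
wrist_force: [0.4, 0.4, -1.7]
grip_width: 0.0572
```

Request:
{"method": "play_rows", "body": {"motion": [{"delta_pos":[0,0.45,-0.3],"rotation":[0,0,0],"grip":57},{"delta_pos":[0,0,-0.3],"rotation":[0,0,0],"grip":57},{"delta_pos":[0,0,-0.3],"rotation":[0,0,0],"grip":57},{"delta_pos":[0,0,0],"rotation":[0,0,0],"grip":57},{"delta_pos":[0,0,0],"rotation":[0,0,0],"grip":57},{"delta_pos":[0,0,0],"rotation":[0,0,0],"grip":57},{"delta_pos":[0,0,0],"rotation":[0,0,0],"grip":57}]}}

```text
t: 5.62
tool_pos: [0.4579, 0.1671, 0.0561]
tool_rot: [0.024, -0.707, 0.707, -0.024]
wrist_force: [-0.2, 0.1, -1.1]
grip_width: 0.0573
```

```bash
python3 - <<'E'
from h import *
s=cam("scene"); t=cam("top")
o=ctrl.observe();print(o["tool_pos"],o["tool_rot"],o["wrist_force"])
x0,y0,k=130,155,7
a=cv2.resize(t["img"][y0:y0+80,x0:x0+56],None,fx=k,fy=k,interpolation=cv2.INTER_CUBIC)
b=cv2.resize(s["img"][130:210,270:346],(400,421),interpolation=cv2.INTER_CUBIC); b=np.vstack([b,np.zeros((560-421,400,3),np.uint8)])
save("t5.png",np.hstack([a,b]))
E
```

```text
[0.45793127 0.16752231 0.05622873] [-0.02391986  0.70672531 -0.70666196  0.02441413] [ 0.77365918 -0.35864047 -2.02069223]
```

View pics/t5.png

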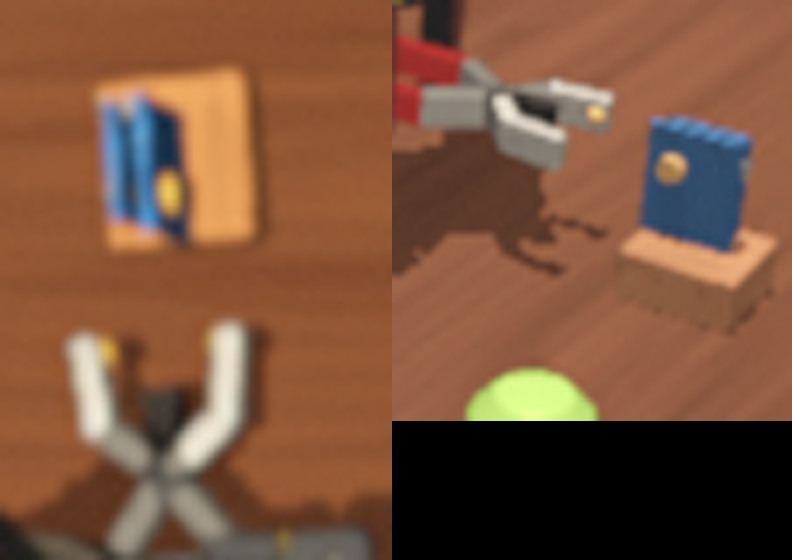

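```bash
python3 - <<'E'
from h import *
c=cam("top")
q=lambda X,Y,z:onz(c,130+X/7-.5,155+Y/7-.5,z)[:2]
bt=(q(108,350,.072)+q(213,340,.072))/2; je=(q(85,335,.082)+q(232,322,.082))/2; pv=q(160,478,.08); st=q(162,400,.075)
ax=lambda a,b:np.degrees(np.arctan2(*(b-a)[::-1]))
print("brass mid",bt,"jaw end",je,"pivot",pv,"stop",st,ax(pv,bt),ax(pv,je), np.linalg.norm(bt-pv))
tl=q(108,350,.072)-q(213,340,.072); print("tip line yaw",np.degrees(np.arctan2(-tl[0],tl[1])),np.linalg.norm(tl))
print("leaf near", q(147,228,.092),"far",q(141,95,.092),"anvil ctr",q(170,195,.07))
o=ctrl.observe(); print(o["tool_pos"])
E
```

```text
brass mid [0.56233205 0.17584286] jaw end [0.56787884 0.17411255] pivot [0.51419074 0.17389174] stop [0.54229396 0.17449638] 2.3208770459958874 0.23564562652707202 0.04818082737712132
tip line yaw 4.467273954005221 0.0382542921678986
leaf near [0.60347934 0.17588094] far [0.65145601 0.17821345] anvil ctr [0.61719209 0.17305016]
[0.45787672 0.16765905 0.05621207]
```

```bash
python3 - <<'E'
from h import *
c=cam("top"); s=cam("scene")
def tri(a,b):
    (p,d),(q,e)=a,b; A=np.c_[d,-e]; k=np.linalg.lstsq(A,q-p,rcond=None)[0]; x,y=p+k[0]*d,q+k[1]*e; return (x+y)/2,np.linalg.norm(x-y)
T=lambda X,Y:ray(c,130+X/7-.5,155+Y/7-.5)
S=lambda X,Y:ray(s,270+(X-392)/5.263-.5,130+Y/5.263-.5)
print("tip",tri(T(109,350),S(597,114)),"anvil",tri(T(170,195),S(670,168)))
E
```

```text
tip (array([0.55977728, 0.19322924, 0.07433859]), np.float64(0.00234929316175769)) anvil (array([0.61592794, 0.17211296, 0.07035244]), np.float64(0.002931028405849915))
```

Request:
{"method": "play_rows", "body": {"motion": [{"delta_pos":[0,0,-0.1],"rotation":[0,0,0],"grip":57},{"delta_pos":[0.2,0.02,0],"rotation":[0,0,0],"grip":57},{"delta_pos":[0.2,0.02,0],"rotation":[0,0,0],"grip":57},{"delta_pos":[0.2,0.02,0],"rotation":[0,0,0],"grip":57},{"delta_pos":[0.2,0.02,0],"rotation":[0,0,0],"grip":57},{"delta_pos":[0.2,0.02,0],"rotation":[0,0,0],"grip":57},{"delta_pos":[0.2,0.02,0],"rotation":[0,0,0],"grip":57},{"delta_pos":[0.2,0.02,0],"rotation":[0,0,0],"grip":57},{"delta_pos":[0.13,0.02,0],"rotation":[0,0,0],"grip":57},{"delta_pos":[0,0,0],"rotation":[0,0,0],"grip":57},{"delta_pos":[0,0,0],"rotation":[0,0,0],"grip":57}]}}

```text
t: 6.78
tool_pos: [0.5034, 0.1728, 0.0528]
tool_rot: [0.025, -0.707, 0.707, -0.024]
wrist_force: [-0.4, -0.9, -1.5]
grip_width: 0.0574
```

```bash
python3 - <<'E'
from h import *
s=cam("scene"); t=cam("top")
o=ctrl.observe();print(o["tool_pos"],o["tool_rot"],o["wrist_force"])
a=cv2.resize(t["img"][155:230,130:186],None,fx=8,fy=8,interpolation=cv2.INTER_CUBIC)
b=cv2.resize(s["img"][140:200,300:350],(350,420),interpolation=cv2.INTER_CUBIC); b=np.vstack([b,np.zeros((600-420,350,3),np.uint8)])
save("t6.png",np.hstack([a,b]))
E
```

```text
[0.50296072 0.17272729 0.05275522] [ 0.02480488 -0.70660411  0.70675247 -0.02441919] [-0.11400651  0.41440896 -1.79947724]
```

View pics/t6.png

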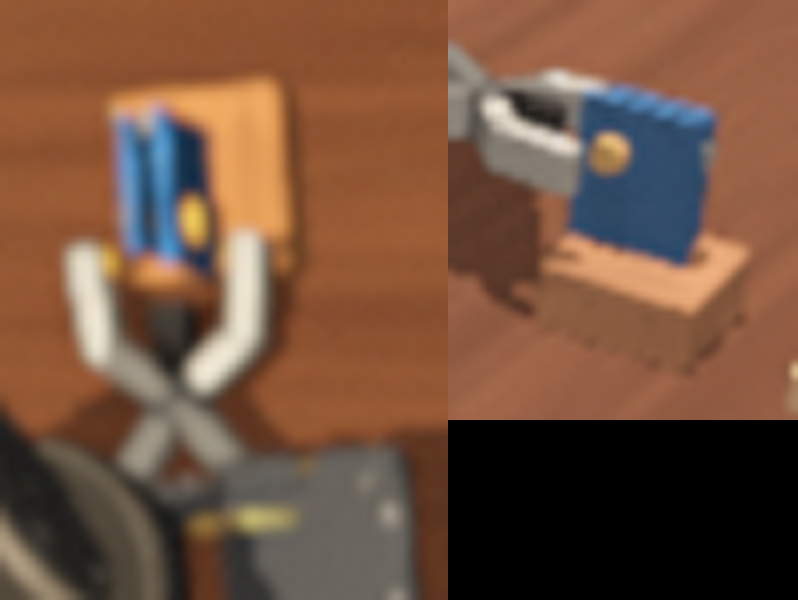

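Jaws straddle the case edge, centred and clear on both sides. Creeping in.

Request:
{"method": "play_rows", "body": {"motion": [{"delta_pos":[0.1,0.01,0],"rotation":[0,0,0],"grip":57},{"delta_pos":[0.1,0.01,0],"rotation":[0,0,0],"grip":57},{"delta_pos":[0.07,0,0],"rotation":[0,0,0],"grip":57},{"delta_pos":[0,0,0],"rotation":[0,0,0],"grip":57},{"delta_pos":[0,0,0],"rotation":[0,0,0],"grip":57}]}}

```text
t: 7.3
tool_pos: [0.5116, 0.1734, 0.0528]
tool_rot: [0.024, -0.707, 0.707, -0.025]
wrist_force: [-0.9, 0.3, -1.2]
grip_width: 0.0572
```

Request:
{"method": "play_rows", "body": {"motion": [{"delta_pos":[0.05,0,0],"rotation":[0,0,0],"grip":57},{"delta_pos":[0,0,0],"rotation":[0,0,0],"grip":57},{"delta_pos":[0,0,0],"rotation":[0,0,0],"grip":57}]}}

```text
t: 7.55
tool_pos: [0.5129, 0.1734, 0.0528]
tool_rot: [0.025, -0.707, 0.707, -0.025]
wrist_force: [-0.1, -0.2, -1.8]
grip_width: 0.0573
```

Request:
{"method": "play_rows", "body": {"motion": [{"delta_pos":[0.05,0,0],"rotation":[0,0,0],"grip":57},{"delta_pos":[0,0,0],"rotation":[0,0,0],"grip":57},{"delta_pos":[0,0,0],"rotation":[0,0,0],"grip":57}]}}

```text
t: 7.8
tool_pos: [0.5132, 0.1733, 0.0524]
tool_rot: [0.026, -0.706, 0.707, -0.024]
wrist_force: [-5.0, 0.4, -0.9]
grip_width: 0.057
```

Stop meets the edge (−5 N). Backing off 0.6 mm, then squeezing with low force.

Request:
{"method": "play_rows", "body": {"motion": [{"delta_pos":[-0.02,0,0],"rotation":[0,0,0],"grip":55},{"delta_pos":[0,0,0],"rotation":[0,0,0],"grip":53},{"delta_pos":[0,0,0],"rotation":[0,0,0],"grip":51},{"delta_pos":[0,0,0],"rotation":[0,0,0],"grip":50},{"delta_pos":[0,0,0],"rotation":[0,0,0],"grip":49},{"delta_pos":[0,0,0],"rotation":[0,0,0],"grip":48},{"delta_pos":[0,0,0],"rotation":[0,0,0],"grip":48}], "force": 14}}

```text
t: 8.38
tool_pos: [0.511, 0.173, 0.0519]
tool_rot: [0.027, -0.706, 0.707, -0.023]
wrist_force: [-8.7, 0.0, -0.6]
grip_width: 0.0482
```

Request:
{"method": "play_rows", "body": {"motion": [{"delta_pos":[0,0,0],"rotation":[0,0,0],"grip":47},{"delta_pos":[0,0,0],"rotation":[0,0,0],"grip":46},{"delta_pos":[0,0,0],"rotation":[0,0,0],"grip":45},{"delta_pos":[0,0,0],"rotation":[0,0,0],"grip":44},{"delta_pos":[0,0,0],"rotation":[0,0,0],"grip":44}]}}

```text
t: 8.8
tool_pos: [0.5104, 0.1729, 0.0518]
tool_rot: [0.027, -0.706, 0.707, -0.023]
wrist_force: [-8.7, 0.1, -1.0]
grip_width: 0.0458
```

Request:
{"method": "play_rows", "body": {"motion": [{"delta_pos":[-0.04,0,0],"rotation":[0,0,0],"grip":44},{"delta_pos":[0,0,0],"rotation":[0,0,0],"grip":44},{"delta_pos":[0,0,0],"rotation":[0,0,0],"grip":44}]}}

```text
t: 9.05
tool_pos: [0.5104, 0.173, 0.0521]
tool_rot: [0.026, -0.706, 0.707, -0.023]
wrist_force: [-8.3, -0.3, -1.7]
grip_width: 0.0458
```

```bash
python3 - <<'E'
from h import *
s=cam("scene"); t=cam("top")
o=ctrl.observe();print(o["tool_pos"],o["wrist_force"],o["ft_torque"],o["grip_width"])
a=cv2.resize(t["img"][155:230,130:186],None,fx=8,fy=8,interpolation=cv2.INTER_CUBIC)
b=cv2.resize(s["img"][140:200,300:350],(350,420),interpolation=cv2.INTER_CUBIC); b=np.vstack([b,np.zeros((600-420,350,3),np.uint8)])
save("t7.png",np.hstack([a,b]))
E
```

```text
[0.51035271 0.17300031 0.05210075] [-7.25188339  0.24947244 -0.65583952] [-0.02080347  1.56292342 -0.03846052] 0.04578692445605132
```

View pics/t7.png

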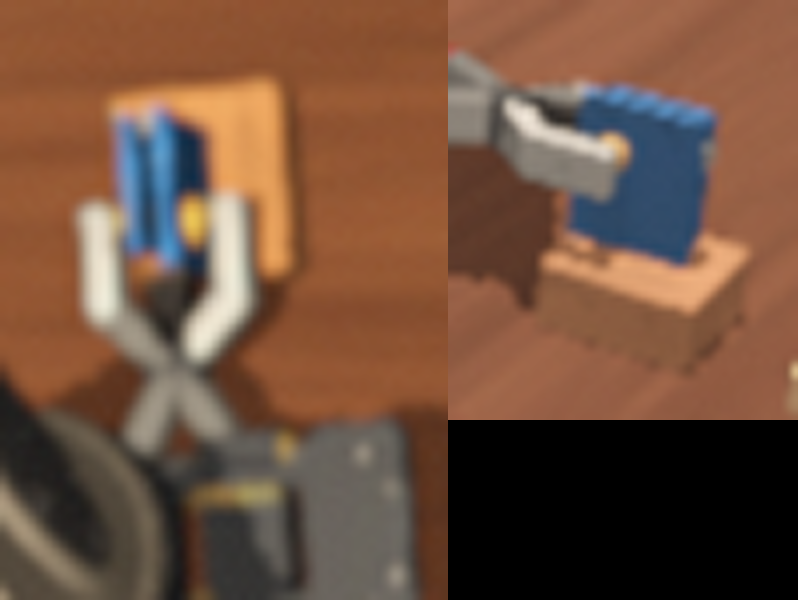

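Both tips sit at the buttons. I'll relieve the remaining axial push first, then step the force up.

Request:
{"method": "play_rows", "body": {"motion": [{"delta_pos":[-0.04,0,0],"rotation":[0,0,0],"grip":44},{"delta_pos":[-0.03,0,0],"rotation":[0,0,0],"grip":44},{"delta_pos":[0,0,0],"rotation":[0,0,0],"grip":44},{"delta_pos":[0,0,0],"rotation":[0,0,0],"grip":44}]}}

```text
t: 9.48
tool_pos: [0.5103, 0.1731, 0.0527]
tool_rot: [0.025, -0.707, 0.707, -0.024]
wrist_force: [-5.7, -0.5, -2.0]
grip_width: 0.0453
```

Request:
{"method": "play_rows", "body": {"motion": [{"delta_pos":[0,0,0],"rotation":[0,0,0],"grip":42},{"delta_pos":[0,0,0],"rotation":[0,0,0],"grip":42},{"delta_pos":[0,0,0],"rotation":[0,0,0],"grip":42},{"delta_pos":[0,0,0],"rotation":[0,0,0],"grip":42}], "force": 16}}

```text
t: 9.82
tool_pos: [0.5102, 0.1732, 0.0527]
tool_rot: [0.025, -0.707, 0.707, -0.024]
wrist_force: [-5.2, -1.3, -2.1]
grip_width: 0.0454
```

Request:
{"method": "play_rows", "body": {"motion": [{"delta_pos":[0,0,0],"rotation":[0,0,0],"grip":42},{"delta_pos":[0,0,0],"rotation":[0,0,0],"grip":42},{"delta_pos":[0,0,0],"rotation":[0,0,0],"grip":42},{"delta_pos":[0,0,0],"rotation":[0,0,0],"grip":42}], "force": 18}}

```text
t: 10.15
tool_pos: [0.5101, 0.173, 0.0527]
tool_rot: [0.025, -0.706, 0.707, -0.024]
wrist_force: [-4.5, -2.3, -2.3]
grip_width: 0.0443
```

Request:
{"method": "play_rows", "body": {"motion": [{"delta_pos":[0,-0.03,0],"rotation":[0,0,0],"grip":42},{"delta_pos":[0,0,0],"rotation":[0,0,0],"grip":42},{"delta_pos":[0,0,0],"rotation":[0,0,0],"grip":42},{"delta_pos":[0,0,0],"rotation":[0,0,0],"grip":42}], "force": 20}}

```text
t: 10.48
tool_pos: [0.5099, 0.1725, 0.0527]
tool_rot: [0.025, -0.707, 0.707, -0.024]
wrist_force: [-6.0, -0.3, -1.7]
grip_width: 0.0434
```

Request:
{"method": "play_rows", "body": {"motion": [{"delta_pos":[0,-0.01,0],"rotation":[0,0,0],"grip":42},{"delta_pos":[0,0,0],"rotation":[0,0,0],"grip":42},{"delta_pos":[0,0,0],"rotation":[0,0,0],"grip":42},{"delta_pos":[0,0,0],"rotation":[0,0,0],"grip":42}], "force": 21.5}}

```text
t: 10.82
tool_pos: [0.5097, 0.1722, 0.0526]
tool_rot: [0.025, -0.707, 0.707, -0.024]
wrist_force: [-6.5, -1.1, -1.0]
grip_width: 0.0427
```

Request:
{"method": "play_rows", "body": {"motion": [{"delta_pos":[0,-0.02,0],"rotation":[0,0,0],"grip":41.5},{"delta_pos":[0,0,0],"rotation":[0,0,0],"grip":41.5},{"delta_pos":[0,0,0],"rotation":[0,0,0],"grip":41},{"delta_pos":[0,0,0],"rotation":[0,0,0],"grip":41}], "force": 23}}

```text
t: 11.15
tool_pos: [0.5094, 0.1716, 0.0525]
tool_rot: [0.025, -0.707, 0.707, -0.024]
wrist_force: [-6.8, 0.2, -2.3]
grip_width: 0.0417
```

Request:
{"method": "play_rows", "body": {"motion": [{"delta_pos":[0,0,0],"rotation":[0,0,0],"grip":41},{"delta_pos":[0,0,0],"rotation":[0,0,0],"grip":40.5},{"delta_pos":[0,0,0],"rotation":[0,0,0],"grip":40.5},{"delta_pos":[0,0,0],"rotation":[0,0,0],"grip":40}], "force": 24}}

```text
t: 11.48
tool_pos: [0.5092, 0.1713, 0.0524]
tool_rot: [0.026, -0.706, 0.707, -0.024]
wrist_force: [-7.2, -0.7, -1.5]
grip_width: 0.0405
```

Request:
{"method": "play_rows", "body": {"motion": [{"delta_pos":[0,-0.01,0],"rotation":[0,0,0],"grip":40},{"delta_pos":[0,0,0],"rotation":[0,0,0],"grip":39.5},{"delta_pos":[0,0,0],"rotation":[0,0,0],"grip":39.5},{"delta_pos":[0,0,0],"rotation":[0,0,0],"grip":39},{"delta_pos":[0,0,0],"rotation":[0,0,0],"grip":39}]}}

```text
t: 11.9
tool_pos: [0.5092, 0.1707, 0.0525]
tool_rot: [0.025, -0.706, 0.707, -0.023]
wrist_force: [-6.8, -2.1, -0.9]
grip_width: 0.0393
```

Request:
{"method": "play_rows", "body": {"motion": [{"delta_pos":[0,-0.01,0],"rotation":[0,0,0],"grip":38.5},{"delta_pos":[0,0,0],"rotation":[0,0,0],"grip":38.5},{"delta_pos":[0,0,0],"rotation":[0,0,0],"grip":38},{"delta_pos":[0,0,0],"rotation":[0,0,0],"grip":38}]}}

```text
t: 12.23
tool_pos: [0.5091, 0.1704, 0.0524]
tool_rot: [0.025, -0.706, 0.707, -0.023]
wrist_force: [-7.4, -0.7, -1.5]
grip_width: 0.0382
```

Request:
{"method": "play_rows", "body": {"motion": [{"delta_pos":[0,0,0],"rotation":[0,0,0],"grip":37.5},{"delta_pos":[0,0,0],"rotation":[0,0,0],"grip":37},{"delta_pos":[0,0,0],"rotation":[0,0,0],"grip":37},{"delta_pos":[0,0,0],"rotation":[0,0,0],"grip":37}]}}

```text
t: 12.57
tool_pos: [0.509, 0.1703, 0.0523]
tool_rot: [0.026, -0.706, 0.707, -0.023]
wrist_force: [-8.1, -1.9, -0.6]
grip_width: 0.0376
```

Request:
{"method": "play_rows", "body": {"motion": [{"delta_pos":[0,0,0],"rotation":[0,0,0],"grip":36.5},{"delta_pos":[0,0,0],"rotation":[0,0,0],"grip":36},{"delta_pos":[0,0,0],"rotation":[0,0,0],"grip":36},{"delta_pos":[0,0,0],"rotation":[0,0,0],"grip":36}]}}

```text
t: 12.9
tool_pos: [0.5089, 0.1703, 0.0523]
tool_rot: [0.026, -0.706, 0.707, -0.023]
wrist_force: [-8.4, -1.6, -1.6]
grip_width: 0.0373
```

```bash
python3 - <<'E'
from h import *
s=cam("scene"); t=cam("top")
o=ctrl.observe();print(o["tool_pos"],o["wrist_force"],o["ft_torque"],o["grip_width"])
a=cv2.resize(t["img"][160:195,135:170],(560,560),interpolation=cv2.INTER_CUBIC)
save("t8.png",a)
E
```

```text
[0.50895    0.17029542 0.0523006 ] [-6.90812938 -1.98318895 -1.57149613] [-0.32721108  1.6409834  -0.20465591] 0.037101264330999376
```

View pics/t8.png

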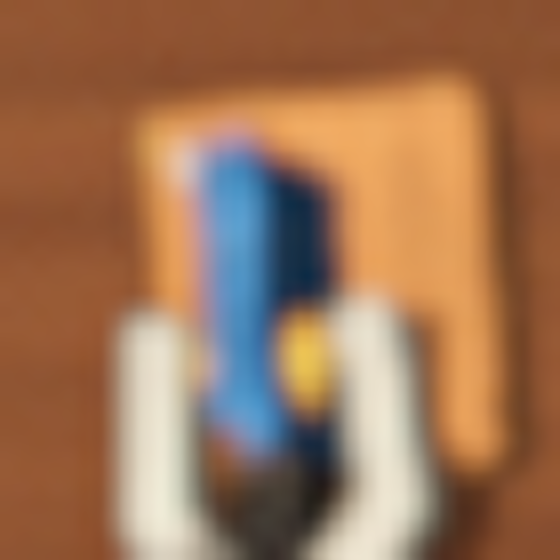

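The gap between the leaves has vanished: clicked shut (squeeze stalled at 37 mm). Opening the jaws and withdrawing.

Request:
{"method": "play_rows", "body": {"motion": [{"delta_pos":[0,0,0],"rotation":[0,0,0],"grip":40},{"delta_pos":[0,0,0],"rotation":[0,0,0],"grip":44},{"delta_pos":[0,0,0],"rotation":[0,0,0],"grip":48},{"delta_pos":[0,0,0],"rotation":[0,0,0],"grip":52},{"delta_pos":[0,0,0],"rotation":[0,0,0],"grip":55},{"delta_pos":[0,0.06,0],"rotation":[0,0,0],"grip":57},{"delta_pos":[0,0,0],"rotation":[0,0,0],"grip":57},{"delta_pos":[0,0,0],"rotation":[0,0,0],"grip":57}], "force": 14}}

```text
t: 13.67
tool_pos: [0.5114, 0.1734, 0.0532]
tool_rot: [-0.024, 0.707, -0.706, 0.025]
wrist_force: [0.3, 0.7, -0.7]
grip_width: 0.0573
```

Request:
{"method": "play_rows", "body": {"motion": [{"delta_pos":[-0.1,-0.007,0],"rotation":[0,0,0],"grip":57},{"delta_pos":[-0.2,-0.015,0],"rotation":[0,0,0],"grip":57},{"delta_pos":[-0.2,-0.015,0],"rotation":[0,0,0],"grip":57},{"delta_pos":[-0.2,-0.015,0],"rotation":[0,0,0],"grip":57},{"delta_pos":[-0.3,-0.02,0],"rotation":[0,0,0],"grip":57},{"delta_pos":[-0.3,-0.02,0],"rotation":[0,0,0],"grip":57},{"delta_pos":[-0.3,-0.02,0],"rotation":[0,0,0],"grip":57},{"delta_pos":[0,0,0],"rotation":[0,0,0],"grip":57},{"delta_pos":[0,0,0],"rotation":[0,0,0],"grip":57}]}}

```text
t: 14.42
tool_pos: [0.462, 0.1694, 0.053]
tool_rot: [0.025, -0.707, 0.707, -0.025]
wrist_force: [0.0, -0.3, -1.2]
grip_width: 0.0572
```

```bash
python3 - <<'E'
from h import *
s=cam("scene"); t=cam("top")
o=ctrl.observe();print(o["tool_pos"],o["tool_rot"],o["wrist_force"],o["grip_width"])
x0,y0,k=130,155,7
a=cv2.resize(t["img"][y0:y0+80,x0:x0+56],None,fx=k,fy=k,interpolation=cv2.INTER_CUBIC)
b=cv2.resize(s["img"][130:210,270:346],(400,421),interpolation=cv2.INTER_CUBIC); b=np.vstack([b,np.zeros((560-421,400,3),np.uint8)])
save("t9.png",np.hstack([a,b]))
E
```

```text
[0.46308279 0.16959863 0.05306066] [-0.02424753  0.70677227 -0.7065893   0.02483078] [-0.80128487  0.32950636 -0.97759278] 0.05689630486891323
```

View pics/t9.png

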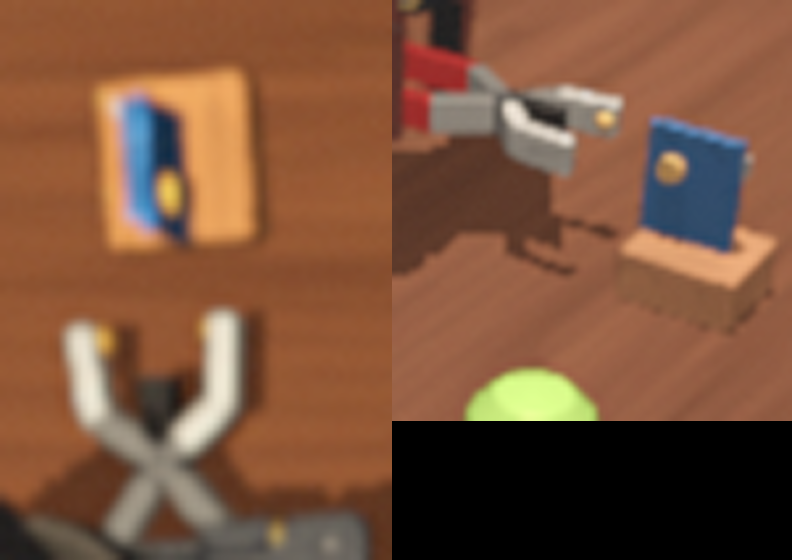

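The case is shut and the pliers are off it with no slip in the hand. Returning to the rest.

Request:
{"method": "play_rows", "body": {"motion": [{"delta_pos":[0,-0.5,0.5],"rotation":[0,0,0],"grip":57},{"delta_pos":[0,-0.94,0.5],"rotation":[0,0,0],"grip":57},{"delta_pos":[0.36,-0.94,0],"rotation":[0,0,-0.02],"grip":57},{"delta_pos":[0.36,-0.94,0],"rotation":[0,0,-0.02],"grip":57},{"delta_pos":[0.36,-0.94,0],"rotation":[0,0,-0.02],"grip":57},{"delta_pos":[0.36,-0.94,0],"rotation":[0,0,-0.02],"grip":57},{"delta_pos":[0.36,-0.94,0],"rotation":[0,0,-0.02],"grip":57},{"delta_pos":[0.36,-0.94,0],"rotation":[0,0,-0.02],"grip":57},{"delta_pos":[0.36,-0.94,0],"rotation":[0,0,-0.02],"grip":57},{"delta_pos":[0.36,-0.94,0],"rotation":[0,0,-0.02],"grip":57},{"delta_pos":[0.36,-0.94,0],"rotation":[0,0,0],"grip":57},{"delta_pos":[0.36,-0.94,0],"rotation":[0,0,0],"grip":57}]}}

```text
t: 15.52
tool_pos: [0.5713, -0.1576, 0.0828]
tool_rot: [0.018, -0.707, 0.707, -0.019]
wrist_force: [0.5, 0.2, -1.8]
grip_width: 0.0576
```

Request:
{"method": "play_rows", "body": {"motion": [{"delta_pos":[0.2,-0.4,0],"rotation":[0,0,0],"grip":57},{"delta_pos":[0,0,0],"rotation":[0,0,0],"grip":57},{"delta_pos":[0,0,0],"rotation":[0,0,0],"grip":57},{"delta_pos":[0,0,0],"rotation":[0,0,0],"grip":57}]}}

```text
t: 15.85
tool_pos: [0.5763, -0.1658, 0.0826]
tool_rot: [-0.02, 0.707, -0.706, 0.019]
wrist_force: [-0.2, 0.9, -1.8]
grip_width: 0.0572
```

Request:
{"method": "play_rows", "body": {"motion": [{"delta_pos":[0.03,-0.06,-0.4],"rotation":[0,0,0],"grip":57},{"delta_pos":[0,0,-0.4],"rotation":[0,0,0],"grip":57},{"delta_pos":[0,0,-0.4],"rotation":[0,0,0],"grip":57},{"delta_pos":[0,0,-0.4],"rotation":[0,0,0],"grip":57},{"delta_pos":[0,0,-0.2],"rotation":[0,0,0],"grip":57},{"delta_pos":[0,0,-0.13],"rotation":[0,0,0],"grip":57},{"delta_pos":[0,0,-0.06],"rotation":[0,0,0],"grip":57},{"delta_pos":[0,0,0],"rotation":[0,0,0],"grip":57},{"delta_pos":[0,0,0],"rotation":[0,0,0],"grip":57}]}}

```text
t: 16.6
tool_pos: [0.5779, -0.1697, 0.0235]
tool_rot: [0.018, -0.707, 0.707, -0.019]
wrist_force: [0.4, -0.6, -0.9]
grip_width: 0.0571
```

Request:
{"method": "play_rows", "body": {"motion": [{"delta_pos":[0,0,-0.06],"rotation":[0,0,0],"grip":57},{"delta_pos":[0,0,0],"rotation":[0,0,0],"grip":57},{"delta_pos":[0,0,0],"rotation":[0,0,0],"grip":57}]}}

```text
t: 16.85
tool_pos: [0.5776, -0.1696, 0.0216]
tool_rot: [0.018, -0.707, 0.707, -0.019]
wrist_force: [-0.5, 0.3, -1.8]
grip_width: 0.0569
```

Request:
{"method": "play_rows", "body": {"motion": [{"delta_pos":[0,0.05,-0.05],"rotation":[0,0,0],"grip":57},{"delta_pos":[0,0,-0.04],"rotation":[0,0,0],"grip":57},{"delta_pos":[0,0,0],"rotation":[0,0,0],"grip":57}]}}

```text
t: 17.1
tool_pos: [0.5776, -0.1678, 0.0187]
tool_rot: [-0.019, 0.707, -0.707, 0.019]
wrist_force: [-0.5, 0.5, -1.2]
grip_width: 0.0574
```

Request:
{"method": "play_rows", "body": {"motion": [{"delta_pos":[0,0,-0.04],"rotation":[0,0,0],"grip":57},{"delta_pos":[0,0,0],"rotation":[0,0,0],"grip":57},{"delta_pos":[0,0,0],"rotation":[0,0,0],"grip":57}]}}

```text
t: 17.35
tool_pos: [0.5779, -0.1678, 0.0182]
tool_rot: [-0.018, 0.707, -0.707, 0.019]
wrist_force: [-2.0, 1.2, 5.1]
grip_width: 0.0571
```

Contact with the rest (+5 N). Releasing gently and rising.

Request:
{"method": "play_rows", "body": {"motion": [{"delta_pos":[0,0,0],"rotation":[0,0,0],"grip":60},{"delta_pos":[0,0,0],"rotation":[0,0,0],"grip":63},{"delta_pos":[0,0,0],"rotation":[0,0,0],"grip":67},{"delta_pos":[0,0,0],"rotation":[0,0,0],"grip":75},{"delta_pos":[0,0,0],"rotation":[0,0,0],"grip":87},{"delta_pos":[0,0,0],"rotation":[0,0,0],"grip":87},{"delta_pos":[0,0,0.2],"rotation":[0,0,0],"grip":87},{"delta_pos":[0,0,0.4],"rotation":[0,0,0],"grip":87},{"delta_pos":[0,0,0.9],"rotation":[0,0,0],"grip":87},{"delta_pos":[0,0,0.9],"rotation":[0,0,0],"grip":87},{"delta_pos":[0,0,0.9],"rotation":[0,0,0],"grip":87}]}}

```text
t: 18.27
tool_pos: [0.5773, -0.168, 0.1184]
tool_rot: [-0.019, 0.707, -0.707, 0.019]
wrist_force: [0.8, -0.4, 0.1]
grip_width: 0.0872
```

Request:
{"method": "play_rows", "body": {"motion": [{"delta_pos":[-0.6,0,0.9],"rotation":[0,0,0],"grip":87},{"delta_pos":[-0.9,0,0.5],"rotation":[0,0,0],"grip":87},{"delta_pos":[-0.9,0,0],"rotation":[0,0,0],"grip":87},{"delta_pos":[-0.9,-0.9,0],"rotation":[0,0,0],"grip":87},{"delta_pos":[0,-0.9,0],"rotation":[0,0,0],"grip":87},{"delta_pos":[0,0,0],"rotation":[0,0,0],"grip":87},{"delta_pos":[0,0,0],"rotation":[0,0,0],"grip":87}]}}

```text
t: 18.85
tool_pos: [0.4783, -0.2237, 0.1597]
tool_rot: [0.017, -0.707, 0.707, -0.018]
wrist_force: [-0.0, -0.1, -0.3]
grip_width: 0.087
```

```bash
python3 - <<'E'
from h import *
s=cam("scene"); t=cam("top")
a=cv2.resize(t["img"][145:220,260:310],(400,600),interpolation=cv2.INTER_CUBIC)
b=cv2.resize(s["img"][140:280,190:346],(400,359),interpolation=cv2.INTER_CUBIC); b=np.vstack([b,np.zeros((241,400,3),np.uint8)])
save("t10.png",np.hstack([a,b])); print(ctrl.observe()["tool_pos"])
i0=cv2.imread("pics/top1.png")[...,::-1].astype(int)
d=np.abs(t["img"].astype(int)-i0).max(2)
for n,(u,v) in dict(phone=(217,250),weight=(222,172),bowl=(230,124),ring=(293,120)).items(): print(n,d[v-25:v+25,u-20:u+20].max())
E
```

```text
[ 0.47903369 -0.22133786  0.15909825]
phone 5
weight 5
bowl 5
ring 5
```

View pics/t10.png

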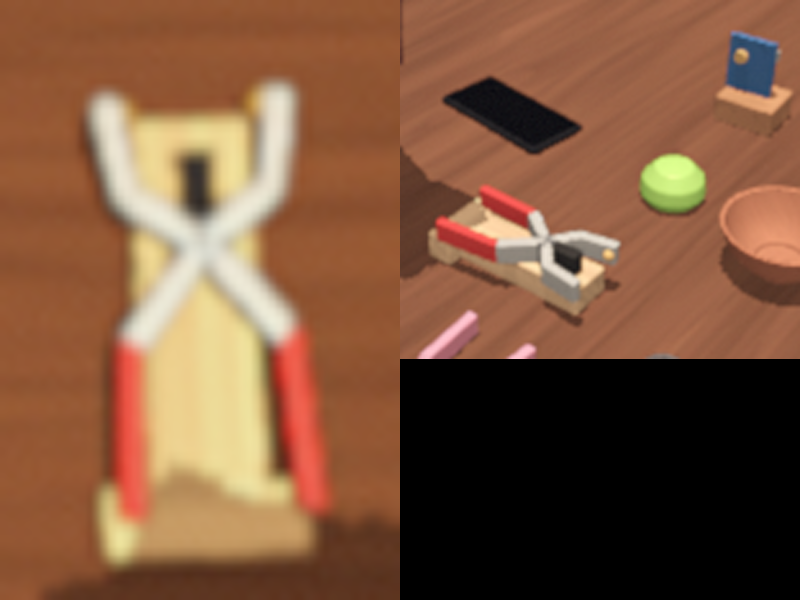

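The pliers lie in nearly the same pose as at the start, the case is shut and the bystanders are unchanged. Handing in.

```bash
python3 -c "
from plant import ctrl
print(ctrl.close_job())"
```

```text
the job is handed in; nothing more can be done
None
```

The job is handed in. The key case is clicked shut and the red-handled pliers are back on their rest, released, at about 19 s of the 64 s allowed.

- **Approach and squeeze:** I pushed the jaws on until the stop met the case edge at about 5 N. I then raised the grip force in small steps from 14 to 24 N. The squeeze stalled at a handle opening of about 37 mm, which is within the range given for a shut stud.
- **Case:** pictures during the squeeze, after withdrawal and at the end show the gap between the leaves gone. The cover travel and the tip forces could not be read directly. I estimate at most about 15 N at the tips.
- **Pliers:** they lie flat on the rest in almost exactly their starting pose (within about 1 pixel, roughly 2 mm), with the hand clear.
- **Bystanders:** the phone, paperweight, bowl and key ring show no change between the first and last top pictures.
- **Off plan:** while squeezing, the stop kept pressing on the case edge along x with 5 to 8 N, and backing off about 4 mm in the command only partly relieved it. A sideways force of up to about 2 N came up, and I trimmed it with small shifts in y. No other check failed or disagreed.

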